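# Open the ultrasonic cleaner on the phone repair bench

### The arm

A 7-joint arm with a two-finger parallel gripper is mounted at the origin on the work surface. World frame = base frame: x ahead of the robot, y to its left, z up, the work surface at z = 0. Lengths are in mm, angles in rad, forces in N, time in s.
With the tool pointing down it reaches from about 400 to 875 mm from the base axis. Payload 4.4 kg.
Tool frame: the origin (TCP) lies midway between the tips of the shut fingers; the grasp point (between the pads) lies 19 mm behind it; z points along the fingers, y is the line along which they close (so a half turn about z gives the same grasp; the last joint's range is limited). The gripper opens to 85 mm and grips with 20 to 120 N. Pads are 22 mm wide; open, the fingers measure 114 mm over their backs; the gripper's body (76 mm by 85 mm) begins 54 mm behind the grasp point. The pads swing forward as they close: fully open they stand 13 mm farther back than shut.
Start: joints at [-1.253, 0.628, 0.038, 1.517, -0.027, 0.996, -0.02], TCP at [243.368, 602.735, 231.313] pointing down, gripper open.
Joint ranges: [-3.06, 3.06], [-0.37, 2.12], [-1.25, 1.32], [0.18, 2.47], [-1.1, 4.24], [0.23, 1.98], [-2.94, 2.94]. Speed limits (rad/s): [2.57, 2.57, 3.14, 3.14, 3.14, 3.14, 3.14].

### API

Orientations are given as [roll, pitch, yaw] about the fixed x, y, z axes, in that order (R = Rz(yaw) Ry(pitch) Rx(roll)).
In Python, from cell import read_state, get_image, finish_job gives the robot as it stands.
- The arm moves only by the tool send_rows, never from a script. Its argument "series" is a list of rows, each an object of numbers: "ax", "ay", "az": the turn, a rotation vector about the tool's x, y, z in rad; "dx", "dy", "dz": the shift along the tool's x, y, z in cm; "hand": the closure, from 0 (fully open) to 1 (shut). In form: [{"ax": .., "ay": .., "az": .., "dx": .., "dy": .., "dz": .., "hand": ..}, ...]. A call has 1 to 10 rows; each row is the pose to reach, as a shift and turn from the pose commanded when the call began, along the tool's axes at that moment; what a row does not reach only later rows make up. A row lasts 1/10 s, in which the tool goes at most 50 mm and 8.59 degrees, less where a joint would pass 70% of its speed; a pose out of reach is approached as far as the arm can. A call with a gripper value outside its range is refused whole. The fingers move at their own pace and stop on an object; the grip force is fixed at half the most. Time passes only in rows, so rows that repeat a pose let the fingers close. It gives the time, the measured TCP pose, the force, the opening and the grip force at its end, in the units of the state.
- read_state(): the state, without advancing time (a new reading comes with each control period).
- get_image(name): name is "side" or "top"; returns a dict with "pixels" (480x640x3 uint8, red, green, blue), "mtx" (3x3 intrinsics, pixels), "k1" (the pictures are not rectified: a ray, as slopes to the right and down, at radius r is drawn at 1 + k1 r^2 times it, then the intrinsics apply), "R" (3x3) and "t" (3): a world point X has camera coordinates R X + t. Camera axes: x right, y down, z forward; pixel columns grow to the right and rows downward; lengths in mm; the calibration is good to about 2 mm. A picture is of the moment at which its call begins. There is no depth.
- finish_job(): hands the job in; it is judged then, once.
The state is a dict: "clock": time; "qpos": joint angles; "qd": joint speeds; "tau": joint torques, N m; "eef_pos": TCP position; "tool_rot": TCP orientation; "force": force on the tool from outside, world axes, zero at the start; "torque": the same for the moment, N m; "width": finger opening in mm; "gripper_force": force on a finger pad.
Only numpy, scipy, OpenCV 4.12 (cv2) and the standard library are available. Lean on these libraries where they do the work, as an engineer would, in place of code of your own. Each camera call takes 0.05 s, during which the arm holds its last target. There are 200 camera calls.

### The job

Open the ultrasonic cleaner: press down its orange release tab with the fingertips so that the lid springs up, then push the lid all the way back until it stays fully open on its own. Do not grip the lid, and leave the bottle, the phone and the tub where they stand; finish with the hand clear of everything.

Things in the scene. Friction and masses are not known exactly. Their poses are not given: they have to be found in the camera images.
- cleaner: Light grey ultrasonic cleaner with a blue control panel on its front, fixed to the bench; 205 mm deep (x -120 to +85), 190 wide (y), tank rim 100 high, closed lid's top 118 high. Origin under the tank's centre on the bench; x points from front (panel, tab) to back (lid hinge), y to the left of someone looking along that x, z up. The front 55 mm (x -120 to -65) is a lower ledge, 76 mm high, over which the tab stands. The machine may stand turned on the bench.
- tab_pad (a point): Centre of the top face of the orange release tab's flat pad, 98 mm in front of the cleaner's origin and 96 mm above the bench. The pad is 44 mm long (front to back), 32 wide and 6 thick; its back end carries an upright hook, 22 mm wide, that rises 19 mm above the pad, with its front face 24 mm behind this point.
- tab (a joint): Angle of the rocking tab: 0 at rest, 0.28 rad fully pressed. It tilts about a crosswise axle at its back end, 33 mm behind the pad's centre, so the pad's centre goes down 9 mm in all; the lid is let go at about 0.18 rad (6 mm). It takes about 1.5 N to start and 5 N at full press on the pad's centre, and springs back when let go.
- lid (a joint): Lid angle: 0 closed and latched, grows as it opens, 1.92 rad (110 degrees) at its stop, fully open. While latched it cannot be raised. Let go, a spring lifts it to about 0.5 rad in well under a second and it rests there. From there it must be pushed (2 to 8 N at its front edge, damped hinge); left short of 1.57 it sinks back to about 0.5, past about 1.75 it falls slowly back to the stop and stays.
- lid_edge (a point): Middle of the front lower edge of the lid, which moves with it: 130 mm from the hinge axis. A small steel catch, 30 mm wide and 5 mm thick, sticks out 7 mm further forward from here.
- lid_hinge (a point): Middle of the lid's hinge axis, 70 mm behind the cleaner's origin, 104 mm above the bench, along the cleaner's y. The lid, 130 by 180 mm and 14 mm thick, lies above the plane through this axis and the lid's edge; it opens upward and away from the cleaner's front.
- lid_cover: White upper shell of the lid (8 mm thick, carried by the lid). Origin on the hinge axis; -x points to the lid's front edge.
- lid_liner: Grey underside plate of the lid (6 mm thick, carried by the lid). Origin on the hinge axis; -x points to the lid's front edge, +z to the cover.
- flux_bottle: Bystander, loose: white plastic bottle, 42 mm across, 105 high, upright beside the cleaner. Origin at the centre of its underside.
- phone: Bystander, loose: dark phone lying flat, 140 by 68 by 8 mm, long side along its x. Origin at the centre of its underside.
- tub: Bystander, loose: small yellow open tub, 52 mm across, 45 high. Origin at the centre of its underside.

How it is judged (in metres and radians):
On the way, in this order (a step that is already met when the one before it is completed fails the run):
1. the release tab is pressed down while the lid is still shut (value of joint tab above 0.1 rad and value of joint lid below 0.2 rad).
2. the lid has sprung up (value of joint lid above 0.33 rad), for 0.1 s.
3. the lid is pushed fully open (value of joint lid above 1.78 rad), for 0.2 s.
At the end, for the whole second after the job is handed in: The lid stands fully open by itself (over 1.78 rad of 1.92) and at rest, the tab has sprung back (under 0.05 rad), and the bottle, phone and tub are within 30 mm of where they stood (value of joint lid above 1.78 rad and velocity of joint lid between -0.1 and 0.1 rad/s and value of joint tab below 0.05 rad and distance of each of flux_bottle, phone, tub from where it was at the start of the episode below 0.03 m); the robot touches nothing.
It fails at once if the lid is gripped between the fingers (pressed over 3 N from above and from below at once) (contact force between the fingers and lid_cover above 3 N and contact force between the fingers and lid_liner above 3 N).
It fails at once if the white bottle is pushed away or lifted (over 30 mm) or tipped over (distance of flux_bottle from where it was at the start of the episode above 0.03 m or angle between flux_bottle's own z axis and vertical above 0.5 rad).
It fails at once if the phone is pushed away or lifted (over 30 mm) or tipped over (distance of phone from where it was at the start of the episode above 0.03 m or angle between phone's own z axis and vertical above 0.5 rad).
It fails at once if the yellow tub is pushed away or lifted (over 30 mm) or tipped over (distance of tub from where it was at the start of the episode above 0.03 m or angle between tub's own z axis and vertical above 0.5 rad).
It also fails if it takes over 42 s, if anything falls off the work surface, if the arm or the gripper's body presses on something with over 40 N, if the wrist force passes 120 N, or if a joint passes its speed limit or range.

## Working session

There is one attempt and no reset: what is moved stays moved. The work goes in short steps, Python scripts to look and compute and a tool call to move; the robot and the scene stay as the last step left them, time stands still between calls to the robot, and variables do not carry over. Pictures are saved under pics/ and viewed, at most 10 in all, crops included, and the job is handed in when it is done.

Besides the shell and the picture viewer there is one more tool, called after ">>>" in YAML: its name, and indented under it one key for each argument. send_rows: Moves the arm, as the interface text tells. Its arguments: {"type":"object","properties":{"series":{"type":"array","items":{"type":"object","properties":{"ax":{"type":"number"},"ay":{"type":"number"},"az":{"type":"number"},"dx":{"type":"number"},"dy":{"type":"number"},"dz":{"type":"number"},"hand":{"type":"number"}}}}},"required":["series"]}

```bash
mkdir -p pics; python3 - <<'E'
from cell import *
import cv2,pickle
s=read_state();print({k:s[k] for k in('clock','eef_pos','tool_rot','force','width')})
for n in('side','top'):
    g=get_image(n);cv2.imwrite(f'pics/{n}0.png',g['pixels'][:,:,::-1]);pickle.dump(g,open(n+'.pkl','wb'));print(n,g['mtx'],g['k1'],g['R'],g['t'])
E
```

```text
{'clock': 0.0, 'eef_pos': array([243.1214931 , 602.1408011 , 230.39549086]), 'tool_rot': array([-3.13967916e+00,  3.78630733e-05,  2.75780123e+00]), 'force': array([-0.82736513, -0.2665756 , -0.33867219]), 'width': 85.45534467925415}
side [[478.4276304    0.         318.35838297]
 [  0.         478.4276304  236.4725373 ]
 [  0.           0.           1.        ]] -0.08765348923542565 [[ 0.78224413 -0.62256413  0.02253937]
 [-0.34734558 -0.46589875 -0.81381165]
 [ 0.51715101  0.62877044 -0.58069146]] [-402.09554234  292.94427071  556.77531535]
top [[534.65527003   0.         320.75332109]
 [  0.         534.65527003 245.04289398]
 [  0.           0.           1.        ]] -0.0324087056250397 [[-0.0182511  -0.99979366  0.00891778]
 [-0.99659059  0.0174734  -0.08063424]
 [ 0.08046178 -0.01035904 -0.99670386]] [  66.27702392  540.65157942 1006.09116551]
```

View pics/top0.png

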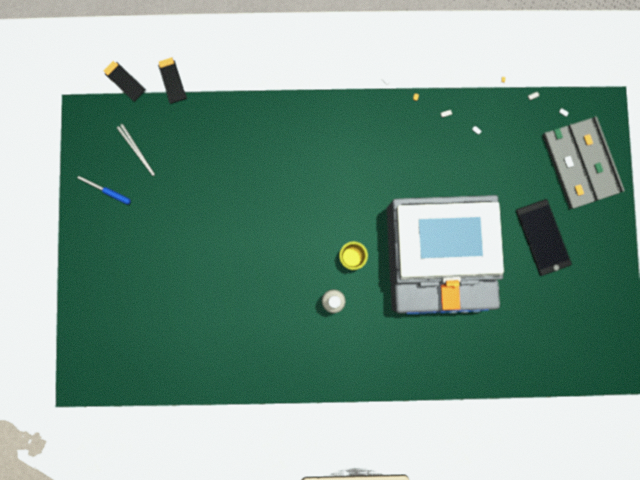

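View pics/side0.png

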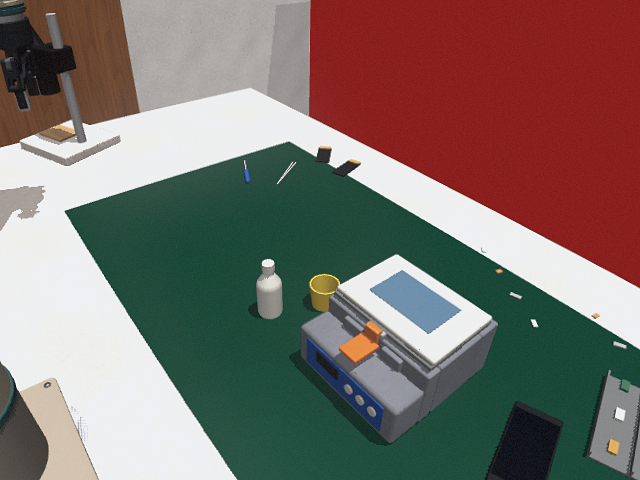

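The top view shows the cleaner with its front facing the robot. The lid spans about (397..503, 203..278) and the tab is at (451,295). The tub is at (353,256), the bottle at (334,301) and the phone at (544,238). I'll enlarge the cleaner.

```bash
python3 - <<'E'
import cv2
a=cv2.imread('pics/top0.png')[185:325,380:520];cv2.imwrite('pics/topc.png',cv2.resize(a,None,fx=4,fy=4,interpolation=2))
a=cv2.imread('pics/side0.png')[245:445,290:510];cv2.imwrite('pics/sidec.png',cv2.resize(a,None,fx=3,fy=3,interpolation=2))
E
```

```text
(no output)
```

View pics/topc.png

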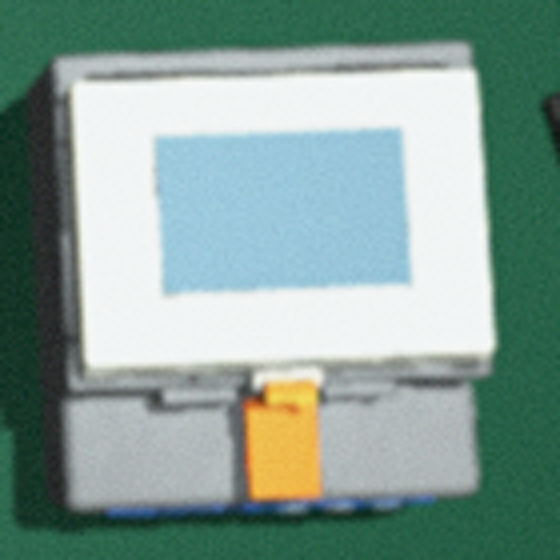

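View pics/sidec.png

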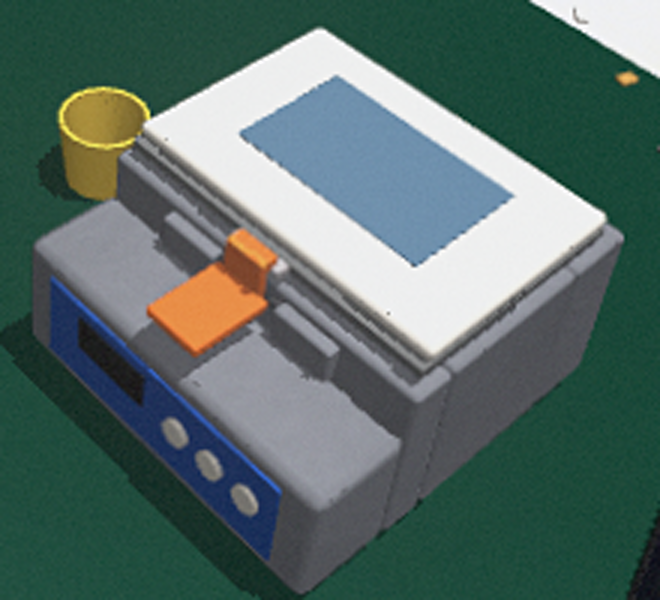

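```bash
cat > h.py <<'E'
import numpy as np,pickle
from scipy.optimize import least_squares
from scipy.spatial.transform import Rotation as Ro
G={n:pickle.load(open(n+'.pkl','rb')) for n in('side','top')}
def proj(n,X):
    g=G[n];c=np.atleast_2d(X)@np.array(g['R']).T+g['t'];s=c[:,:2]/c[:,2:]
    s=s*(1+g['k1']*(s**2).sum(1,keepdims=True));K=g['mtx'];return s*[K[0,0],K[1,1]]+[K[0,2],K[1,2]]
def onplane(n,uv,z):
    return least_squares(lambda p:(proj(n,[p[0],p[1],z])[0]-uv),[500,0]).x
def W(p,X):
    X=np.atleast_2d(X);c,s=np.cos(p[2]),np.sin(p[2]);return np.c_[p[0]+c*X[:,0]-s*X[:,1],p[1]+s*X[:,0]+c*X[:,1],X[:,2]]
def rows(start,way):
    """start,way: (xyz mm, tool rotation)->(cm shift, rotvec) in start tool axes"""
    p0,R0=start
    for p,R in way: print(np.round(R0.inv().apply(np.array(p)-p0)/10,2),np.round((R0.inv()*R).as_rotvec(),3))
E
python3 - <<'E'
from h import *
M=np.array([[70,90,118],[70,-90,118],[-60,-90,118],[-60,90,118],[-120,16,96],[-120,-16,96.]])
t=(np.array([(72,85),(476,68),(495,357),(87,372),(250,500),(322,498)])+.5)/4-.5+[380,185]
s=(np.array([(320,28),(607,217),(432,362),(145,125),(148,310),(197,352)])+.5)/3-.5+[290,245]
f=lambda p:np.r_[proj('top',W(p,M))-t,proj('side',W(p,M))-s].ravel()
r=least_squares(f,[500,-200,0]);print(r.x,np.round(r.fun.reshape(-1,2),1).tolist())
np.save('pose.npy',r.x)
for n,uv,z in[('tub',(353,256),45),('bottle',(334,301),105),('phone',(544,238),8)]:print(n,onplane('top',uv,z))
E
```

```text
[ 5.36347337e+02 -1.71706994e+02  2.04225573e-02] [[0.9, -2.2], [1.4, -1.6], [1.5, -0.2], [0.9, 0.1], [1.4, 0.6], [1.3, 0.4], [0.5, -2.0], [2.2, -1.7], [-0.6, -1.7], [-3.2, -0.3], [-2.1, -0.4], [-1.6, 0.8]]
tub [518.17512508  -3.27954143]
bottle [436.28618468  36.05481473]
phone [ 549.04525202 -383.1352989 ]
```

```bash
python3 - <<'E'
from h import *
from cell import *
s=read_state();p=np.load('pose.npy')
R0=Ro.from_euler('xyz',s['tool_rot']);T=Ro.from_euler('xyz',[np.pi,0,np.pi+p[2]])
q=[[350,450,270],[450,300,270],[460,100,260],W(p,[-106,0,200])[0],W(p,[-106,0,110])[0]]
print(q[-1]);rows((s['eef_pos'],R0),[(x,T) for x in q])
E
```

```text
[ 430.36944111 -173.87163456  110.        ]
[-15.61 -10.12  -3.93] [-0.002 -0.    -0.404]
[-30.49 -20.28  -3.92] [-0.002 -0.    -0.404]
[-38.91 -38.45  -2.88] [-0.002 -0.    -0.404]
[-46.42 -64.95   3.16] [-0.002 -0.    -0.404]
[-46.42 -64.93  12.16] [-0.002 -0.    -0.404]
```

>>> send_rows:
  series:
    - {"dx":-4,"dy":-2.5,"dz":-1,"az":-0.1,"hand":1}
    - {"dx":-8,"dy":-5,"dz":-2,"az":-0.2,"hand":1}
    - {"dx":-12,"dy":-7.5,"dz":-3,"az":-0.3,"hand":1}
    - {"dx":-15.6,"dy":-10,"dz":-4,"az":-0.4,"hand":1}
    - {"dx":-19,"dy":-12.5,"dz":-4,"az":-0.4,"hand":1}
    - {"dx":-23,"dy":-15,"dz":-4,"az":-0.4,"hand":1}
    - {"dx":-27,"dy":-17.6,"dz":-4,"az":-0.4,"hand":1}
    - {"dx":-30.5,"dy":-20.3,"dz":-4,"az":-0.4,"hand":1}
    - {"dx":-30.5,"dy":-20.3,"dz":-4,"az":-0.4,"hand":1}
    - {"dx":-30.5,"dy":-20.3,"dz":-4,"az":-0.4,"hand":1}

```text
invalid input at $.series[0]: expected keys ax, ay, az, dx, dy, dz, hand
```

```bash
python3 - <<'E'
from h import *
from cell import *
s=read_state();p=np.load('pose.npy');print(s['eef_pos'],s['tool_rot'],s['clock'])
R0=Ro.from_euler('xyz',s['tool_rot']);T=Ro.from_euler('xyz',[np.pi,0,np.pi+p[2]])
q=[[460,100,250],W(p,[-106,0,200])[0],W(p,[-106,0,115])[0]]
rows((s['eef_pos'],R0),[(x,T) for x in q])
E
```

```text
[243.17230809 602.20262309 230.48804629] [-3.13990026e+00  4.80232415e-05  2.75778447e+00] 0.1
[-38.91 -38.45  -1.88] [-0.002 -0.    -0.404]
[-46.42 -64.95   3.16] [-0.002 -0.    -0.404]
[-46.42 -64.93  11.66] [-0.002 -0.    -0.404]
```

>>> send_rows:
  series:
    - {"ax":0,"ay":0,"dx":-4,"dy":-2.5,"dz":-1,"az":-0.1,"hand":1}
    - {"ax":0,"ay":0,"dx":-8,"dy":-5,"dz":-2,"az":-0.2,"hand":1}
    - {"ax":0,"ay":0,"dx":-12,"dy":-7.5,"dz":-3,"az":-0.3,"hand":1}
    - {"ax":0,"ay":0,"dx":-15.6,"dy":-10,"dz":-4,"az":-0.4,"hand":1}
    - {"ax":0,"ay":0,"dx":-19,"dy":-12.5,"dz":-4,"az":-0.4,"hand":1}
    - {"ax":0,"ay":0,"dx":-23,"dy":-15,"dz":-4,"az":-0.4,"hand":1}
    - {"ax":0,"ay":0,"dx":-27,"dy":-17.6,"dz":-4,"az":-0.4,"hand":1}
    - {"ax":0,"ay":0,"dx":-30.5,"dy":-20.3,"dz":-4,"az":-0.4,"hand":1}
    - {"ax":0,"ay":0,"dx":-30.5,"dy":-20.3,"dz":-4,"az":-0.4,"hand":1}
    - {"ax":0,"ay":0,"dx":-30.5,"dy":-20.3,"dz":-4,"az":-0.4,"hand":1}

```text
clock: 1.1
eef_pos: [450.6, 299.1, 271.1]
tool_rot: [-3.141, -0.001, -3.129]
force: [-0.0, 0.9, -0.3]
width: -0.1
gripper_force: 0.0
```

```bash
python3 - <<'E'
from h import *
from cell import *
s=read_state();p=np.load('pose.npy');print(s['eef_pos'],s['tool_rot'],s['clock'])
R0=Ro.from_euler('xyz',s['tool_rot']);T=Ro.from_euler('xyz',[np.pi,0,np.pi+p[2]])
q=[[460,100,250],W(p,[-106,0,200])[0],W(p,[-106,0,115])[0]]
rows((s['eef_pos'],R0),[(x,T) for x in q])
E
```

```text
[450.5757129  299.12319914 271.05130986] [-3.14137013e+00 -6.52286067e-04 -3.12856429e+00] 1.1
[ -0.68 -19.92   2.11] [-0.    -0.001 -0.007]
[  2.63 -47.27   7.12] [-0.    -0.001 -0.007]
[  2.63 -47.27  15.62] [-0.    -0.001 -0.007]
```

>>> send_rows:
  series:
    - {"ax":0,"ay":0,"az":0,"dx":0,"dy":-4,"dz":0,"hand":1}
    - {"ax":0,"ay":0,"az":0,"dx":0,"dy":-8.5,"dz":0,"hand":1}
    - {"ax":0,"ay":0,"az":0,"dx":-0.5,"dy":-13,"dz":0,"hand":1}
    - {"ax":0,"ay":0,"az":0,"dx":-0.5,"dy":-17.5,"dz":0,"hand":1}
    - {"ax":0,"ay":0,"az":0,"dx":0,"dy":-22,"dz":0,"hand":1}
    - {"ax":0,"ay":0,"az":0,"dx":0.5,"dy":-26.5,"dz":1,"hand":1}
    - {"ax":0,"ay":0,"az":0,"dx":1,"dy":-31,"dz":2,"hand":1}
    - {"ax":0,"ay":0,"az":0,"dx":1.6,"dy":-36,"dz":3,"hand":1}
    - {"ax":0,"ay":0,"az":0,"dx":2.1,"dy":-41,"dz":5,"hand":1}
    - {"ax":0,"ay":0,"az":0,"dx":2.6,"dy":-45,"dz":7,"hand":1}

```text
clock: 2.1
eef_pos: [432.6, -149.8, 201.4]
tool_rot: [3.141, 0.003, -3.122]
force: [0.5, 0.2, -0.1]
width: -0.1
gripper_force: 0.0
```

>>> send_rows:
  series:
    - {"ax":0,"ay":0,"az":0,"dx":0,"dy":-2.3,"dz":0,"hand":1}
    - {"ax":0,"ay":0,"az":0,"dx":0,"dy":-2.3,"dz":3,"hand":1}
    - {"ax":0,"ay":0,"az":0,"dx":0,"dy":-2.3,"dz":6,"hand":1}
    - {"ax":0,"ay":0,"az":0,"dx":0,"dy":-2.3,"dz":8,"hand":1}
    - {"ax":0,"ay":0,"az":0,"dx":0,"dy":-2.3,"dz":8,"hand":1}
    - {"ax":0,"ay":0,"az":0,"dx":0,"dy":-2.3,"dz":8,"hand":1}

```text
clock: 2.7
eef_pos: [432.4, -171.5, 121.5]
tool_rot: [3.141, -0.0, -3.123]
force: [-0.5, 0.3, 0.5]
width: 0.0
gripper_force: 0.0
```

```bash
python3 - <<'E'
from h import *
from cell import *
import cv2
s=read_state();p=np.load('pose.npy');print(s['eef_pos'],s['tool_rot'],s['clock'],s['force'],W(p,[-106,0,96]),proj('side',s['eef_pos']))
a=get_image('side')['pixels'][230:430,270:490,::-1];b=get_image('top')['pixels'][185:335,380:530,::-1]
cv2.imwrite('pics/s1.png',np.hstack([cv2.resize(a,(440,400)),cv2.resize(b,(360,400))]))
E
```

```text
[ 432.44624137 -171.47769597  121.53582143] [ 3.14080883e+00 -2.94785908e-04 -3.12322408e+00] 2.7 [-0.53835471  0.25603347  0.54066332] [[ 430.36944111 -173.87163456   96.        ]] [[354.50629869 334.37961115]]
```

View pics/s1.png

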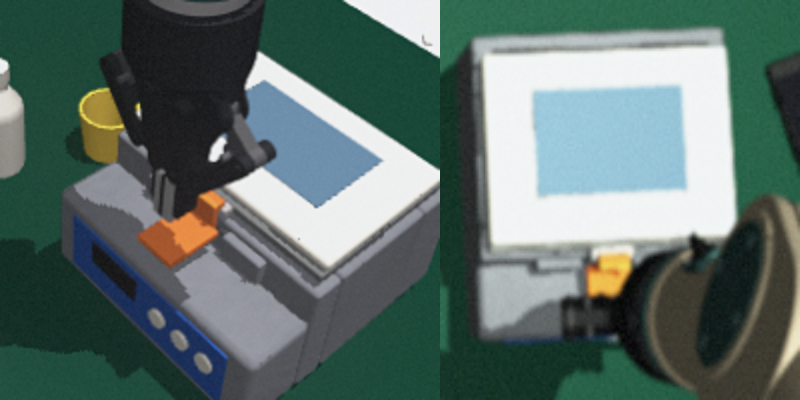

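The fingertips are about 25 mm above the pad and centred on it. In the side crop the tip is at (178,213) and the pad at (180,238). Pressing now.

>>> send_rows:
  series:
    - {"ax":0,"ay":0,"az":0,"dx":0.2,"dy":-0.2,"dz":1.5,"hand":1}
    - {"ax":0,"ay":0,"az":0,"dx":0.2,"dy":-0.2,"dz":2.4,"hand":1}
    - {"ax":0,"ay":0,"az":0,"dx":0.2,"dy":-0.2,"dz":2.8,"hand":1}
    - {"ax":0,"ay":0,"az":0,"dx":0.2,"dy":-0.2,"dz":3.1,"hand":1}
    - {"ax":0,"ay":0,"az":0,"dx":0.2,"dy":-0.2,"dz":3.4,"hand":1}
    - {"ax":0,"ay":0,"az":0,"dx":0.2,"dy":-0.2,"dz":3.5,"hand":1}
    - {"ax":0,"ay":0,"az":0,"dx":0.2,"dy":-0.2,"dz":3.5,"hand":1}
    - {"ax":0,"ay":0,"az":0,"dx":0.2,"dy":-0.2,"dz":3.5,"hand":1}
    - {"ax":0,"ay":0,"az":0,"dx":0.2,"dy":-0.2,"dz":3.5,"hand":1}

```text
clock: 3.7
eef_pos: [429.8, -174.7, 87.0]
tool_rot: [-3.142, 0.0, -3.125]
force: [-2.2, -0.4, 7.6]
width: 0.0
gripper_force: 4.2
```

```bash
python3 - <<'E'
from h import *
from cell import *
import cv2
s=read_state();p=np.load('pose.npy');print(s['eef_pos'],s['tool_rot'],s['clock'],s['force'])
a=get_image('side')['pixels'][200:440,240:500,::-1]
cv2.imwrite('pics/s2.png',cv2.resize(a,None,fx=2,fy=2))
E
```

```text
[ 429.84301638 -174.7184654    87.03219083] [-3.14158928e+00  2.13719134e-04 -3.12547467e+00] 3.7 [-2.15079075 -0.40759137  7.57622959]
```

View pics/s2.png

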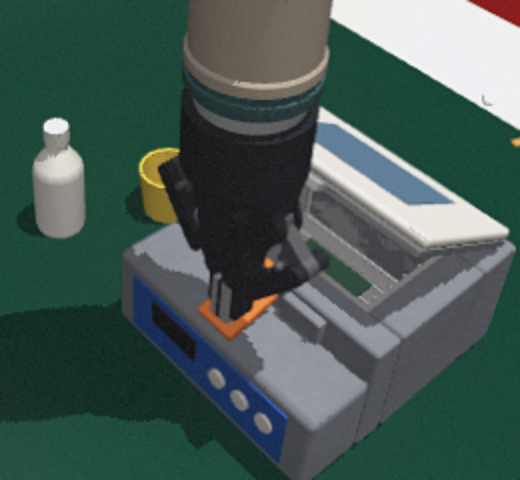

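The lid has sprung up to about 0.5 rad, with its front corner near (430,245) in the crop. The fingers are still on the tab. Next I'll retreat and tilt the tool.

```bash
python3 - <<'E'
from h import *
from cell import *
s=read_state();p=np.load('pose.npy')
R0=Ro.from_euler('xyz',s['tool_rot']);T=Ro.from_euler('xyz',[np.pi,0,np.pi+p[2]])
C=Ro.from_euler('z',p[2]);T2=C*Ro.from_euler('y',-.75)*C.inv()*T
rows((s['eef_pos'],R0),[(W(p,[-125,0,205])[0],T),(W(p,[-109,0,204])[0],T2)])
E
```

```text
[  1.84   0.08 -11.8 ] [-0.     0.    -0.004]
[  0.24   0.08 -11.7 ] [-0.002 -0.75  -0.004]
```

>>> send_rows:
  series:
    - {"ax":0,"ay":0,"az":0,"dx":0.2,"dy":0.1,"dz":-2,"hand":1}
    - {"ax":0,"ay":0,"az":0,"dx":1.5,"dy":0.1,"dz":-6,"hand":1}
    - {"ax":0,"ay":0,"az":0,"dx":2,"dy":0.1,"dz":-10,"hand":1}
    - {"ax":0,"ay":-0.12,"az":0,"dx":2,"dy":0.1,"dz":-12,"hand":1}
    - {"ax":0,"ay":-0.25,"az":0,"dx":2,"dy":0.1,"dz":-12,"hand":1}
    - {"ax":0,"ay":-0.38,"az":0,"dx":2,"dy":0.1,"dz":-12,"hand":1}
    - {"ax":0,"ay":-0.5,"az":0,"dx":1.5,"dy":0.1,"dz":-12,"hand":1}
    - {"ax":0,"ay":-0.63,"az":0,"dx":1,"dy":0.1,"dz":-12,"hand":1}
    - {"ax":0,"ay":-0.75,"az":0,"dx":0.5,"dy":0.1,"dz":-12,"hand":1}
    - {"ax":0,"ay":-0.75,"az":0,"dx":0.2,"dy":0.1,"dz":-11.7,"hand":1}

```text
clock: 4.75
eef_pos: [423.4, -153.0, 255.5]
tool_rot: [3.129, 0.479, 3.099]
force: [0.2, 2.3, -0.1]
width: -0.1
gripper_force: 0.0
```

>>> send_rows:
  series:
    - {"ax":0,"ay":0,"az":0,"dx":0,"dy":0,"dz":0,"hand":1}
    - {"ax":0,"ay":0,"az":0,"dx":0,"dy":0,"dz":0,"hand":1}
    - {"ax":0,"ay":0,"az":0,"dx":0,"dy":0,"dz":0,"hand":1}

```text
clock: 5.05
eef_pos: [425.0, -143.7, 254.7]
tool_rot: [3.13, 0.476, 3.123]
force: [-0.1, 0.0, -0.1]
width: -0.2
gripper_force: 0.0
```

```bash
python3 - <<'E'
from h import *
from cell import *
import cv2
s=read_state();p=np.load('pose.npy')
R0=Ro.from_euler('xyz',s['tool_rot']);T=Ro.from_euler('xyz',[np.pi,0,np.pi+p[2]])
C=Ro.from_euler('z',p[2])
loc=C.inv().apply(s['eef_pos']-[p[0],p[1],0]);print('local',loc,'z',C.inv().apply(R0.apply([0,0,1])),s['qpos'],s['force'])
T2=C*Ro.from_euler('y',-.75)*C.inv()*T
way=[(W(p,[-45,0,140])[0],T2)]
for a in np.arange(.4,1.9,.15): way.append((W(p,[70-120*np.cos(a),0,104+120*np.sin(a)])[0],T2))
rows((s['eef_pos'],R0),way)
a=get_image('side')['pixels'][150:440,240:540,::-1]
cv2.imwrite('pics/s3.png',cv2.resize(a,None,fx=2,fy=2))
E
```

```text
local [-110.75460399   30.23786637  254.73899189] z [ 0.458311   -0.00630892 -0.8887695 ] [ 0.35482876  0.16890529  0.06221269  2.40270298 -0.99931442  0.23684764
  2.91075371] [-0.14140795  0.03319803 -0.13860356]
[-0.69 -2.92 13.23] [-0.011 -0.274 -0.033]
[-1.58 -2.89 12.48] [-0.011 -0.274 -0.033]
[-3.04 -2.85 11.44] [-0.011 -0.274 -0.033]
[-4.64 -2.8  10.62] [-0.011 -0.274 -0.033]
[-6.35 -2.74 10.06] [-0.011 -0.274 -0.033]
[-8.12 -2.68  9.75] [-0.011 -0.274 -0.033]
[-9.92 -2.62  9.72] [-0.011 -0.274 -0.033]
[-11.7   -2.56   9.95] [-0.011 -0.274 -0.033]
[-13.43  -2.5   10.45] [-0.011 -0.274 -0.033]
[-15.06  -2.43  11.2 ] [-0.011 -0.274 -0.033]
[-16.56  -2.38  12.19] [-0.011 -0.274 -0.033]
```

View pics/s3.png

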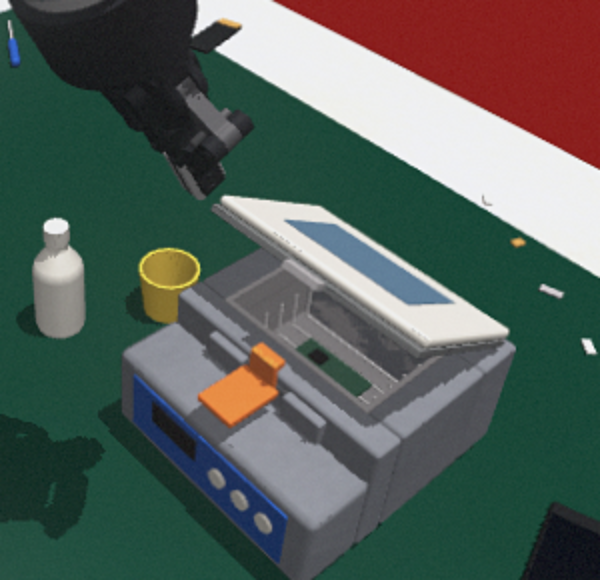

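The lid rests at about 0.5 rad with its front edge at about (215,205)–(430,345) in the crop, and the tab is back up. The arm ran into joint limits (q6, q7) at this tilt, so I'll go back to a nearly vertical tool and push along the arc.

>>> send_rows:
  series:
    - {"ax":0,"ay":0.1,"az":0,"dx":0,"dy":-0.5,"dz":0,"hand":1}
    - {"ax":0,"ay":0.2,"az":0,"dx":0,"dy":-1,"dz":0,"hand":1}
    - {"ax":0,"ay":0.3,"az":0,"dx":0,"dy":-2,"dz":0,"hand":1}
    - {"ax":0,"ay":0.4,"az":0,"dx":0,"dy":-3,"dz":0,"hand":1}
    - {"ax":0,"ay":0.476,"az":0,"dx":0,"dy":-3,"dz":0,"hand":1}
    - {"ax":0,"ay":0.476,"az":0,"dx":0,"dy":-3,"dz":0,"hand":1}
    - {"ax":0,"ay":0.476,"az":0,"dx":0,"dy":-3,"dz":0,"hand":1}
    - {"ax":0,"ay":0.476,"az":0,"dx":0,"dy":-3,"dz":0,"hand":1}

```text
clock: 5.9
eef_pos: [422.5, -173.8, 253.8]
tool_rot: [3.13, -0.001, 3.126]
force: [-0.4, -0.3, -0.2]
width: 0.1
gripper_force: 0.0
```

```bash
cat > st.py <<'E'
from h import *
from cell import *
s=read_state();p=np.load('pose.npy')
R0=Ro.from_euler('xyz',s['tool_rot']);C=Ro.from_euler('z',p[2])
T=Ro.from_euler('xyz',[np.pi,0,np.pi+p[2]])
print('t',s['clock'],'local',C.inv().apply(s['eef_pos']-[p[0],p[1],0]),'z',C.inv().apply(R0.apply([0,0,1])),'q',np.round(s['qpos'],2),'f',s['force'])
def tilt(t):return C*Ro.from_euler('y',-t)*C.inv()*T
def plan(way):rows((s['eef_pos'],R0),[(W(p,[x,0,z])[0],tilt(t)) for x,z,t in way])
E
python3 - <<'E'
from st import *
plan([(-115,200,0),(-85,170,.0),(-66,140,.0)])
E
```

```text
t 5.9 local [-1.13882276e+02  2.37674572e-01  2.53845776e+02] z [-3.24791938e-04  1.20662679e-02 -9.99927147e-01] q [-0.01  0.36  0.47  2.01 -0.23  0.83  2.15] f [-0.40393169 -0.34456701 -0.21449543]
[ 0.11 -0.09  5.38] [ 0.012 -0.001 -0.036]
[-2.89 -0.02  8.38] [ 0.012 -0.001 -0.036]
[-4.790e+00  1.000e-02  1.138e+01] [ 0.012 -0.001 -0.036]
```

```bash
python3 - <<'E'
from st import *
plan([(-95,200,.3),(-85,160,.3),(-70,140,.3)])
E
```

```text
t 5.9 local [-1.13882276e+02  2.37674572e-01  2.53845776e+02] z [-3.24791938e-04  1.20662679e-02 -9.99927147e-01] q [-0.01  0.36  0.47  2.01 -0.23  0.83  2.15] f [-0.40393169 -0.34456701 -0.21449543]
[-1.89 -0.02  5.38] [ 0.007 -0.301 -0.038]
[-2.89 -0.03  9.38] [ 0.007 -0.301 -0.038]
[-4.39 -0.   11.38] [ 0.007 -0.301 -0.038]
```

>>> send_rows:
  series:
    - {"ax":0,"ay":-0.1,"az":-0.01,"dx":-0.5,"dy":0,"dz":1.5,"hand":1}
    - {"ax":0,"ay":-0.2,"az":-0.02,"dx":-1,"dy":0,"dz":3,"hand":1}
    - {"ax":0,"ay":-0.3,"az":-0.03,"dx":-1.9,"dy":0,"dz":5.4,"hand":1}
    - {"ax":0,"ay":-0.3,"az":-0.04,"dx":-2.5,"dy":0,"dz":7.5,"hand":1}
    - {"ax":0,"ay":-0.3,"az":-0.04,"dx":-2.9,"dy":0,"dz":9.4,"hand":1}
    - {"ax":0,"ay":-0.3,"az":-0.04,"dx":-4,"dy":0,"dz":10.9,"hand":1}
    - {"ax":0,"ay":-0.3,"az":-0.04,"dx":-4.4,"dy":0,"dz":11.4,"hand":1}
    - {"ax":0,"ay":-0.3,"az":-0.04,"dx":-4.4,"dy":0,"dz":11.4,"hand":1}

```text
clock: 6.7
eef_pos: [469.6, -174.4, 144.6]
tool_rot: [3.135, 0.293, -3.117]
force: [0.5, 0.1, 0.4]
width: 0.1
gripper_force: 0.0
```

```bash
python3 - <<'E'
from st import *
import cv2
way=[(70-137*np.cos(a)-2+8,104+137*np.sin(a)-32,.3) for a in np.arange(.5,1.7,.12)]
print(np.round(way,0).tolist())
plan(way)
a=get_image('side')['pixels'][150:440,240:540,::-1]
cv2.imwrite('pics/s4.png',cv2.resize(a,None,fx=2,fy=2))
E
```

```text
t 6.7 local [-66.81316522  -1.2984582  144.62442244] z [ 0.28917494  0.00799717 -0.95724286] q [ 0.28  0.49  0.14  2.26 -0.98  0.23  2.94] f [0.52714336 0.07547736 0.41447783]
[[-44.0, 138.0, 0.0], [-36.0, 152.0, 0.0], [-25.0, 164.0, 0.0], [-13.0, 176.0, 0.0], [-0.0, 186.0, 0.0], [14.0, 194.0, 0.0], [29.0, 201.0, 0.0], [45.0, 205.0, 0.0], [61.0, 208.0, 0.0], [77.0, 209.0, 0.0]]
[-1.96  0.11  1.32] [ 0.008 -0.007  0.004]
[-3.2   0.12  0.24] [ 0.008 -0.007  0.004]
[-4.56  0.12 -0.69] [ 0.008 -0.007  0.004]
[-6.02  0.12 -1.44] [ 0.008 -0.007  0.004]
[-7.56  0.12 -2.02] [ 0.008 -0.007  0.004]
[-9.15  0.11 -2.4 ] [ 0.008 -0.007  0.004]
[-10.79   0.11  -2.59] [ 0.008 -0.007  0.004]
[-12.43   0.1   -2.59] [ 0.008 -0.007  0.004]
[-14.06   0.09  -2.39] [ 0.008 -0.007  0.004]
[-15.65   0.08  -1.99] [ 0.008 -0.007  0.004]
```

View pics/s4.png

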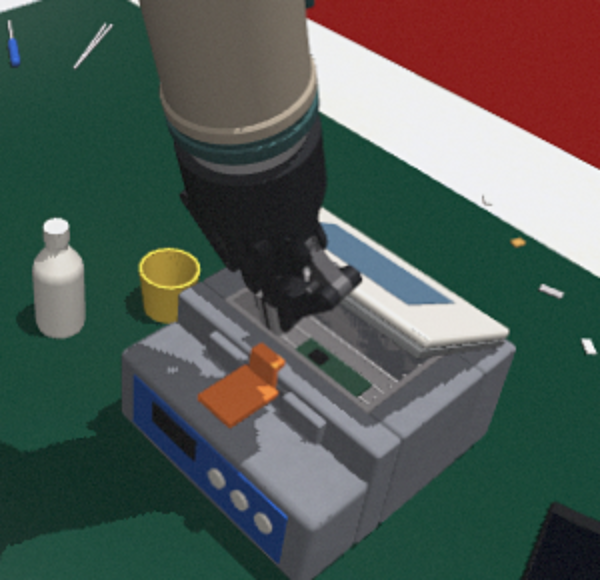

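The fingers are in front of the lid edge, with the tip at about (280,325) in the crop, and the tab is up. q6 and q7 are at their limits again, so I'll reduce the tilt a little before pushing.

>>> send_rows:
  series:
    - {"ax":0,"ay":0.07,"az":0,"dx":0.1,"dy":0.1,"dz":0.1,"hand":1}
    - {"ax":0,"ay":0.14,"az":0,"dx":0.2,"dy":0.1,"dz":0.3,"hand":1}
    - {"ax":0,"ay":0.18,"az":0,"dx":0.2,"dy":0.1,"dz":0.3,"hand":1}
    - {"ax":0,"ay":0.18,"az":0,"dx":0.2,"dy":0.1,"dz":0.3,"hand":1}
    - {"ax":0,"ay":0.18,"az":0,"dx":0.2,"dy":0.1,"dz":0.3,"hand":1}

```text
clock: 7.25
eef_pos: [468.3, -172.7, 141.5]
tool_rot: [3.134, 0.115, -3.116]
force: [-0.0, -0.3, 0.0]
width: -0.3
gripper_force: 0.0
```

```bash
python3 - <<'E'
from st import *
way=[(70-137*np.cos(a)-5+8,104+137*np.sin(a)-32,.12) for a in np.arange(.5,1.7,.12)]
way+=[(x,208,.12) for x in(85,100,110)]
plan(way)
E
```

```text
t 7.25 local [-68.0127675    0.36049458 141.50391579] z [ 0.11433678  0.00829683 -0.9934074 ] q [-0.02  0.57  0.52  2.12 -0.71  0.51  2.63] f [-0.04697595 -0.26645761  0.02852482]
[-2.02 -0.05  0.62] [ 0.008 -0.005  0.005]
[-3.05 -0.04 -0.67] [ 0.008 -0.005  0.005]
[-4.22 -0.04 -1.82] [ 0.008 -0.005  0.005]
[-5.52 -0.04 -2.82] [ 0.008 -0.005  0.005]
[-6.93 -0.04 -3.66] [ 0.008 -0.005  0.005]
[-8.44 -0.04 -4.32] [ 0.008 -0.005  0.005]
[-10.01  -0.04  -4.8 ] [ 0.008 -0.005  0.005]
[-11.63  -0.05  -5.09] [ 0.008 -0.005  0.005]
[-13.27  -0.06  -5.18] [ 0.008 -0.005  0.005]
[-14.91  -0.06  -5.08] [ 0.008 -0.005  0.005]
[-15.96  -0.07  -4.86] [ 0.008 -0.005  0.005]
[-17.45  -0.08  -4.69] [ 0.008 -0.005  0.005]
[-18.44  -0.08  -4.57] [ 0.008 -0.005  0.005]
```

>>> send_rows:
  series:
    - {"ax":0,"ay":0,"az":0,"dx":-1,"dy":0,"dz":0.3,"hand":1}
    - {"ax":0,"ay":0,"az":0,"dx":-1.6,"dy":0,"dz":0.3,"hand":1}
    - {"ax":0,"ay":0,"az":0,"dx":-2,"dy":0,"dz":0.2,"hand":1}
    - {"ax":0,"ay":0,"az":0,"dx":-2.5,"dy":0,"dz":-0.2,"hand":1}
    - {"ax":0,"ay":0,"az":0,"dx":-3,"dy":0,"dz":-0.7,"hand":1}
    - {"ax":0,"ay":0,"az":0,"dx":-3.6,"dy":0,"dz":-1.3,"hand":1}
    - {"ax":0,"ay":0,"az":0,"dx":-4.2,"dy":0,"dz":-1.8,"hand":1}
    - {"ax":0,"ay":0,"az":0,"dx":-4.9,"dy":0,"dz":-2.3,"hand":1}
    - {"ax":0,"ay":0,"az":0,"dx":-5.5,"dy":0,"dz":-2.8,"hand":1}

```text
clock: 8.15
eef_pos: [516.8, -172.6, 175.6]
tool_rot: [3.131, 0.11, -3.121]
force: [-5.6, 0.5, 6.7]
width: -0.2
gripper_force: 0.0
```

```bash
python3 - <<'E'
from st import *
way=[(70-137*np.cos(a)-5+8,104+137*np.sin(a)-32,.12) for a in np.arange(.86,1.7,.12)]
way+=[(x,208,.12) for x in(85,100,110)]
plan(way)
import cv2
cv2.imwrite('pics/s5.png',cv2.resize(get_image('side')['pixels'][100:440,240:580,::-1],(600,600)))
E
```

```text
t 8.15 local [-19.53418432  -0.48455077 175.55741087] z [ 0.10936467  0.01059876 -0.99394519] q [-0.1   0.58  0.6   1.98 -0.63  0.67  2.5 ] f [-5.63649119  0.52198209  6.65279787]
[-0.32  0.05  0.01] [ 0.011 -0.01   0.   ]
[-1.72  0.06 -0.84] [ 0.011 -0.01   0.   ]
[-3.22  0.06 -1.51] [ 0.011 -0.01   0.   ]
[-4.79  0.07 -2.  ] [ 0.011 -0.01   0.   ]
[-6.41  0.07 -2.29] [ 0.011 -0.01   0.   ]
[-8.05  0.07 -2.39] [ 0.011 -0.01   0.   ]
[-9.69  0.07 -2.3 ] [ 0.011 -0.01   0.   ]
[-10.75   0.06  -2.08] [ 0.011 -0.01   0.   ]
[-12.24   0.06  -1.92] [ 0.011 -0.01   0.   ]
[-13.23   0.06  -1.81] [ 0.011 -0.01   0.   ]
```

View pics/s5.png

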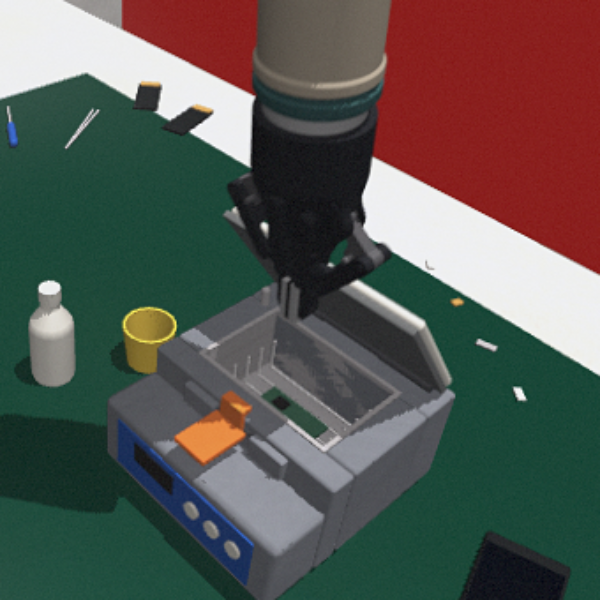

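The lid is now at roughly 0.9 rad and the push is working, at a few newtons. The lid edge is behind the fingers at about (300,300) in the crop. Continuing along the arc.

>>> send_rows:
  series:
    - {"ax":0,"ay":0,"az":0,"dx":-0.8,"dy":0,"dz":-1,"hand":1}
    - {"ax":0,"ay":0,"az":0,"dx":-1.7,"dy":0,"dz":-1.8,"hand":1}
    - {"ax":0,"ay":0,"az":0,"dx":-2.5,"dy":0,"dz":-2.2,"hand":1}
    - {"ax":0,"ay":0,"az":0,"dx":-3.2,"dy":0,"dz":-2.5,"hand":1}
    - {"ax":0,"ay":0,"az":0,"dx":-4,"dy":0,"dz":-2.7,"hand":1}
    - {"ax":0,"ay":0,"az":0,"dx":-4.8,"dy":0,"dz":-2.9,"hand":1}
    - {"ax":0,"ay":0,"az":0,"dx":-5.6,"dy":0,"dz":-3,"hand":1}
    - {"ax":0,"ay":0,"az":0,"dx":-6.4,"dy":0,"dz":-3,"hand":1}
    - {"ax":0,"ay":0,"az":0,"dx":-7.2,"dy":0,"dz":-3,"hand":1}
    - {"ax":0,"ay":0,"az":0,"dx":-8,"dy":0,"dz":-3,"hand":1}

```text
clock: 9.2
eef_pos: [596.8, -170.4, 213.8]
tool_rot: [3.134, 0.113, -3.118]
force: [-0.2, 0.3, -0.4]
width: -0.2
gripper_force: 0.3
```

>>> send_rows:
  series:
    - {"ax":0,"ay":0,"az":0,"dx":-0.8,"dy":0,"dz":0,"hand":1}
    - {"ax":0,"ay":0,"az":0,"dx":-1.6,"dy":0,"dz":0,"hand":1}
    - {"ax":0,"ay":0,"az":0,"dx":-2.3,"dy":0,"dz":0,"hand":1}
    - {"ax":0,"ay":0,"az":0,"dx":-3,"dy":0,"dz":0,"hand":1}
    - {"ax":0,"ay":0,"az":0,"dx":-3.5,"dy":0,"dz":0,"hand":1}
    - {"ax":0,"ay":0,"az":0,"dx":-3.5,"dy":0,"dz":0,"hand":1}

```text
clock: 9.8
eef_pos: [631.9, -169.6, 218.0]
tool_rot: [3.134, 0.114, -3.117]
force: [0.8, 0.1, -0.3]
width: 0.1
gripper_force: 0.0
```

```bash
python3 - <<'E'
from st import *
plan([(100,212,.12)])
E
```

```text
t 9.8 local [9.56112849e+01 1.97688231e-01 2.18046901e+02] z [ 0.11392596  0.00784911 -0.99345824] q [-0.15  0.68  0.66  1.64 -0.58  0.9   2.33] f [ 0.78817058  0.14162107 -0.30971394]
[-0.37 -0.03  0.65] [ 0.008 -0.006  0.004]
```

>>> send_rows:
  series:
    - {"ax":0,"ay":0,"az":0,"dx":0,"dy":0,"dz":0,"hand":1}
    - {"ax":0,"ay":0,"az":0,"dx":0,"dy":0,"dz":0,"hand":1}
    - {"ax":0,"ay":0,"az":0,"dx":0,"dy":0,"dz":0,"hand":1}
    - {"ax":0,"ay":0,"az":0,"dx":0,"dy":0,"dz":0,"hand":1}
    - {"ax":0,"ay":0,"az":0,"dx":0,"dy":0,"dz":0,"hand":1}
    - {"ax":0,"ay":0,"az":0,"dx":2,"dy":0,"dz":0,"hand":1}
    - {"ax":0,"ay":0,"az":0,"dx":5,"dy":0,"dz":-1,"hand":1}
    - {"ax":0,"ay":0,"az":0,"dx":9,"dy":0,"dz":-3,"hand":1}
    - {"ax":0,"ay":0,"az":0,"dx":13,"dy":0,"dz":-6,"hand":1}
    - {"ax":0,"ay":0,"az":0,"dx":13,"dy":0,"dz":-6,"hand":1}

```text
clock: 10.8
eef_pos: [490.8, -175.2, 265.5]
tool_rot: [3.133, 0.115, -3.123]
force: [1.6, -0.6, 0.8]
width: 0.1
gripper_force: 0.0
```

```bash
python3 - <<'E'
from st import *
import cv2
cv2.imwrite('pics/s6.png',cv2.resize(np.vstack([get_image('side')['pixels'][100:440,240:600],get_image('top')['pixels'][60:340,260:620]])[:,:,::-1],(348,600)))
E
```

```text
t 10.8 local [-45.60858952  -2.61120227 265.45967133] z [ 0.11486481  0.00858464 -0.99334404] q [-0.2   0.43  0.74  1.94 -0.48  0.83  2.39] f [ 1.59942163 -0.58075628  0.79061255]
```

View pics/s6.png

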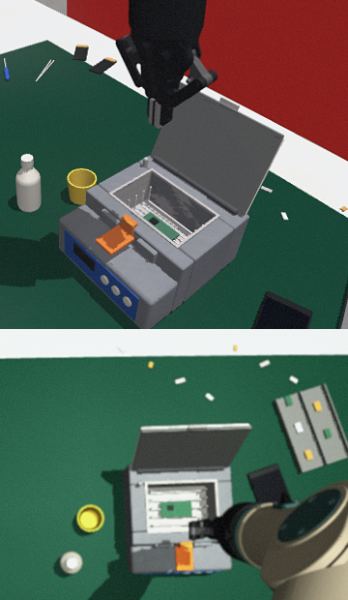

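The lid stands open leaning back, with its right top corner at about (284,138) in the view. The tab is up, the bottle, tub and phone are in place, and the hand is clear. I'll check the lid angle numerically after letting it settle.

>>> send_rows:
  series:
    - {"ax":0,"ay":0,"az":0,"dx":2,"dy":0,"dz":-2,"hand":1}
    - {"ax":0,"ay":0,"az":0,"dx":4,"dy":0,"dz":-4,"hand":1}
    - {"ax":0,"ay":0,"az":0,"dx":4,"dy":0,"dz":-4,"hand":1}
    - {"ax":0,"ay":0,"az":0,"dx":4,"dy":0,"dz":-4,"hand":1}
    - {"ax":0,"ay":0,"az":0,"dx":4,"dy":0,"dz":-4,"hand":1}
    - {"ax":0,"ay":0,"az":0,"dx":4,"dy":0,"dz":-4,"hand":1}
    - {"ax":0,"ay":0,"az":0,"dx":4,"dy":0,"dz":-4,"hand":1}
    - {"ax":0,"ay":0,"az":0,"dx":4,"dy":0,"dz":-4,"hand":1}

```text
clock: 11.7
eef_pos: [451.0, -174.7, 297.7]
tool_rot: [3.134, 0.113, -3.117]
force: [0.9, 0.5, -0.2]
width: 0.3
gripper_force: 0.0
```

```bash
python3 - <<'E'
from st import *
import cv2
a=get_image('side')['pixels'];b=get_image('top')['pixels']
for n,im,o in(('side',a,(100,240)),('top',b,(60,260))):
  for th in(1.6,1.78,1.92):
    print(n,th,((proj(n,W(p,[[70-130*np.cos(th),y,104+130*np.sin(th)] for y in(-90,90)]))-[o[1],o[0]])*.967+([0,329] if n=='top' else 0)).round(0).tolist())
E
```

```text
t 11.7 local [-85.37861652  -1.2664821  297.67045048] z [ 0.11237579  0.00790419 -0.99363434] q [-0.25  0.33  0.8   1.97 -0.4   0.87  2.35] f [ 0.93529162  0.53324866 -0.19251805]
side 1.6 [[269.0, 141.0], [163.0, 84.0]]
side 1.78 [[278.0, 136.0], [172.0, 81.0]]
side 1.92 [[284.0, 134.0], [179.0, 81.0]]
top 1.6 [[257.0, 450.0], [145.0, 454.0]]
top 1.78 [[255.0, 436.0], [144.0, 440.0]]
top 1.92 [[253.0, 426.0], [143.0, 430.0]]
```

```bash
python3 -c "
from cell import *
print(finish_job())"
```

```text
the job is handed in; nothing more can be done
None
```

I pressed the tab, the lid sprang up, and I pushed it back to its stop. In the last pictures it stands open at about 1.92 rad with the tab back up, the bottle, phone and tub in place, and the hand clear. The job is handed in, but no verdict came back.

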